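# Set and lock the medicine carousel

## Task

Turn the medicine carousel by its knob until the whole cross mark shows in the fixed steel window. Then push the locking bolt gently inwards until it is fully home in the wheel's rim notch, with the cross still showing in the window, and leave everything else where it stands. If the bolt stops short on the rim, do not force it: draw it back, turn the wheel a touch and try again.

Things in the scene. Friction and masses are not known exactly. Their poses are not given: they have to be found in the camera images.
- housing: The dispenser's fixed grey base: deck 210 mm (its x) by 265 mm (its y, from -100 to +165 mm), deck top 30 mm above the table. Origin on the table straight below the wheel's upright axis; z up. The steel window is on its -x side over the wheel, the locking bolt on its +y side.
- window (a point): Centre of the 30 mm (x) by 36 mm (y) opening in the fixed steel window frame over the wheel, 57 mm from the wheel's axis towards the housing's -x, 65 mm above the table (top of the frame). The frame is 58 mm wide and 5 mm thick; its inner edge is 36 mm from the axis. Axes as the housing's.
- wheel: Pale wheel with a grey rim, 150 mm across, top face 56 mm above the table; turns either way without stops about its upright axis, stiff (0.15 N m), stays where left. Six compartments, each with its own black mark: cross, bar, ring, two dots, square, one dot. Origin on the axis, 32 mm above the table; x along the knob's bar, the cross at -x. Rim: V notches (10 mm wide), 60 degrees apart.
- knob (a point): Centre of the bar knob fixed on top of the wheel, on the wheel's axis, 90 mm above the table; axes as the wheel's. The bar is 46 mm long (x), 14 mm wide (y), from 64 to 108 mm above the table; grasp it across its width.
- cross (a point): Centre of the cross mark (18 mm) on the wheel's top face, 57 mm from the axis, 56 mm above the table; axes as the wheel's. With the cross centred in the window a rim notch stands roughly before the bolt: the rim is not true to the marks, the notch may be up to 10 mm (8 degrees of turn) to either side, differing each time, and only trying the bolt tells.
- bolt: Steel bolt sliding along the housing's y; -y locks. Origin: centre of its round nose (6.4 mm across), 43 mm above the table, at housing x = 0, y = 90 mm fully back, 72 mm seated in a notch (18 mm travel); on the rim it stops after 12 mm. Drags with 3.5 N, stays where left. A notch up to 4 mm (3 degrees) out of line still takes the nose and is drawn true. Over 25 N on the wheel is forcing it.
- bolt_tab (a point): Centre of the bolt's upright grey tab, 14 x 14 mm, rising from 46 to 96 mm above the table (this point at 79 mm), 45 mm further out (housing +y) than the nose: y = 135 mm fully back, 117 mm seated. Pinch it from above or push its outer face. The guide beside the bolt is 58 mm high and ends at y = 108 mm. Axes as the housing's.
- pill_bottle: Bystander, to be left alone: white plastic jar, 42 mm across, 75 mm tall, beyond the dispenser. Origin at the centre of its underside.
- tape_roll: Bystander, to be left alone: roll of paper tape lying flat, 68 mm across, 22 mm high, beside the dispenser. Origin at the centre of its underside.
- pill_cup: Bystander, to be left alone: small clear cup, 34 mm across, 28 mm tall, standing on a far corner of the dispenser's deck. Origin at the centre of its underside.
- glove_box: Bystander, to be left alone: cardboard box 120 x 230 x 75 mm. Origin at the centre of its underside.
- gauze_box: Bystander, to be left alone: green box 100 x 140 x 60 mm. Origin at the centre of its underside.
- bowl: Bystander, to be left alone: steel bowl, 140 mm across, 45 mm high. Origin at the centre of its underside.
- gel_bottle: Bystander, to be left alone: clear bottle, 60 mm across, 150 mm tall. Origin at the centre of its underside.

How it is judged:
By the outcome, as a careful person would: the job done as asked, in the order asked, and still so for the second after the job is handed in, with the robot touching nothing.
It also fails if it takes over 72 s, if anything falls off the work surface, if the arm or the gripper's body presses on something with over 40 N, if the wrist force passes 120 N, or if a joint passes its speed limit or range.

## Robot

A 6-joint arm with a two-finger parallel gripper is mounted at the origin on the work surface. World frame = base frame: x ahead of the robot, y to its left, z up, the work surface at z = 0. Lengths are in mm, angles in rad, forces in N, time in s.
With the tool pointing down it reaches from about 300 to 875 mm from the base axis. Payload 4.2 kg.
Tool frame: the origin (TCP) lies between the finger pads; the fingertips stand ahead of it and the grasp point (between the pads) lies 6 mm ahead of it (manip.finger_overhang is the z of the fingertips in the tool frame, in mm); z points along the fingers, y is the line along which they close (so a half turn about z gives the same grasp; the last joint's range is limited). The gripper opens to 85 mm and grips with 20 to 120 N. Pads are 22 mm wide; open, the fingers measure 114 mm over their backs; the gripper's body (76 mm by 85 mm) begins 54 mm behind the grasp point. The pads swing forward as they close: fully open they stand 13 mm farther back than shut.
Start: joints at [1.234, 0.32, 1.565, -0, 1.257, -0.02], TCP at [179.129, 546.399, 256.338] pointing down, gripper open.
Joint ranges: [-3.11, 3.11], [-0.84, 2.01], [0.21, 2.61], [-1.34, 4.49], [0.05, 2.63], [-2.56, 2.56]. Speed limits (rad/s): [2.57, 2.57, 3.14, 3.14, 3.14, 3.14].

## Interface

Orientations are given as a rotation vector (axis times angle).
In Python, from station import telemetry, vision, manip, spotter gives the robot as it stands.
- The arm moves only by the tool send_rows, never from a script. Its argument "deltas" is one flat list of numbers, 4 for each row, row after row: the shift along the tool's x, y, z in mm, then the turn about the tool's z in units of 6 degrees (1.0 is 6 degrees). A call has 1 to 12 rows; each row shifts and turns the commanded pose from where the row before left it, along the tool's axes as they then stand; what a row does not reach is not made up. A row lasts 1/8 s, in which the tool goes at most 62.5 mm and 10.7 degrees, less where a joint would pass 70% of its speed; a pose out of reach is approached as far as the arm can. A call with a gripper value outside its range is refused whole. "grip" is the gripper's target within -1 to 1 (fully open at 1, half-way at 0, shut at -1), set as the call begins (left out, the last holds). The fingers move at their own pace and stop on an object; "grip_force" is the grip in N (left out, the last holds). Time passes only in rows, so rows that do not move let the fingers close. It gives the time, the measured TCP pose, the force, the opening and the grip force at its end, in the units of the state.
- telemetry.observe(): the state, without advancing time (a new reading comes with each control period).
- vision.read_camera(name): name is "scene" or "top" or "wrist"; returns the picture (384x512x3 uint8, blue, green, red); there is no depth.
- vision.camera_params(name): a dict with "fx", "fy", "cx", "cy" (pixels), "R" (3x3) and "t" (3): a world point X has camera coordinates R X + t; the wrist camera has in their place "T_tool_cam" (4x4, takes a point from camera to tool coordinates, whose origin is the TCP and whose axes are the flange's). Camera axes: x right, y down, z forward; pixel columns grow to the right and rows downward; lengths in mm; the calibration is good to about 2 mm. A picture is of the moment at which its call begins: read the wrist's pose just before it. camera_params takes no time and is no camera call.
- manip.close_job(): hands the job in; it is judged then, once.
Trained networks look in the newest picture that a camera, given by its name, has taken for a name from the list of things; names that differ only in an ending like _2 or _b are one class to them, and where a whole thing is asked for, a point or a joint stands for the part that bears it (a point fixed in the world has none). Each returns a list of dicts, best first, with "p" (0 to 1); they miss things now and then, are a little off and sometimes report something else, mostly with a low value. They report only what shows in the picture. A call takes as long as a camera call.
- spotter.outline_of(query, camera): "mask" (384x512 bool, what is visible of it).
- spotter.place_of(query, camera): "centre" ([x, y, z] in mm, in world coordinates, good to about 4 mm: a listed point, or the origin of a listed thing).
The state is a dict: "t": time; "qpos": joint angles; "joint_vel": joint speeds; "joint_efforts": joint torques, N m; "eef_pos": TCP position; "ee_rot": TCP orientation; "wrist_force": force on the tool from outside, world axes, zero at the start; "ft_torque": the same for the moment, N m; "gripper_width": finger opening in mm; "grip_force": force on a finger pad.
Only numpy, scipy, OpenCV 4.12 (cv2) and the standard library are available. Lean on these libraries where they do the work, as an engineer would, in place of code of your own. Each camera call takes 0.05 s, during which the arm holds its last target. There are 200 camera calls.

## Working session

There is one attempt and no reset: what is moved stays moved. The work goes in short steps, Python scripts to look and compute and a tool call to move; the robot and the scene stay as the last step left them, time stands still between calls to the robot, and variables do not carry over. Pictures are saved under pics/ and viewed, at most 10 in all, crops included, and the job is handed in when it is done.

Besides the shell and the picture viewer there is one more tool, called after ">>>" in YAML: its name, and indented under it one key for each argument. send_rows: Moves the arm, as the interface text tells. Its arguments: {"type":"object","properties":{"deltas":{"type":"array"},"grip":{"type":"number"},"grip_force":{"type":"number"}},"required":["deltas"]}

```bash
mkdir -p pics; ls; python3 - <<'E'
from station import telemetry, vision, manip, spotter
import cv2, numpy as np
np.set_printoptions(precision=1,suppress=True)
s=telemetry.observe(); print(s['t'],s['eef_pos'],s['ee_rot'],manip.finger_overhang)
a=vision.read_camera("top"); b=vision.read_camera("scene")
cv2.imwrite("pics/a.png",a); cv2.imwrite("pics/b.png",b)
for c in ("top","scene"):
  for q in ("housing","window","knob","cross","bolt_tab","bolt","wheel"):
    r=spotter.place_of(q,c); print(c,q,[(np.array(x['centre']),round(x['p'],2)) for x in r[:2]])
E
```

```text
pics
0.0 [179.  546.  255.5] [-0.5 -3.1  0. ] 25.0
top housing [(array([ 540.7, -111.4,    3.3]), 0.78), (array([ 537. , -113.9,   87. ]), 0.39)]
top window [(array([ 483.1, -126. ,   66.9]), 0.67)]
top knob [(array([ 536.3, -114.4,   85.5]), 0.96), (array([644.3, 363.6,   0.6]), 0.56)]
top cross [(array([ 510.5, -159.8,   50.1]), 0.88)]
top bolt_tab [(array([509.7,  17.8,  81. ]), 0.58), (array([ 631.7, -165.8,   32.9]), 0.39)]
top bolt [(array([520.9, -23.7,  39.5]), 0.44), (array([446.3, 423.5,   0.7]), 0.38)]
top wheel [(array([ 537.1, -112.7,   32. ]), 0.73), (array([449.3, 420.1,   2.3]), 0.25)]
scene housing [(array([ 533.1, -120. ,    1.6]), 0.76)]
scene window [(array([ 482.5, -129.6,   64.6]), 0.56)]
scene knob [(array([ 539.5, -115.8,   91.3]), 0.88)]
scene cross [(array([ 512.9, -162.2,   53.6]), 0.58)]
scene bolt_tab [(array([512.1,  17. ,  79.2]), 0.45)]
scene bolt [(array([ 710. , -132.5,    0.2]), 0.54), (array([515.7, -25.5,  44.7]), 0.38)]
scene wheel [(array([ 535.3, -111.9,   31.1]), 0.95)]
```

View picture.

```bash
python3 - <<'E'
import cv2, numpy as np
a=cv2.imread("pics/a.png");b=cv2.imread("pics/b.png")
cv2.imwrite("pics/ab.png",cv2.resize(np.vstack([a,b]),(800,1200))[:1200])
cv2.imwrite("pics/a2.png",cv2.resize(a,(800,600)));cv2.imwrite("pics/b2.png",cv2.resize(b,(800,600)))
E
```

```text
(no output)
```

View pics/a2.png

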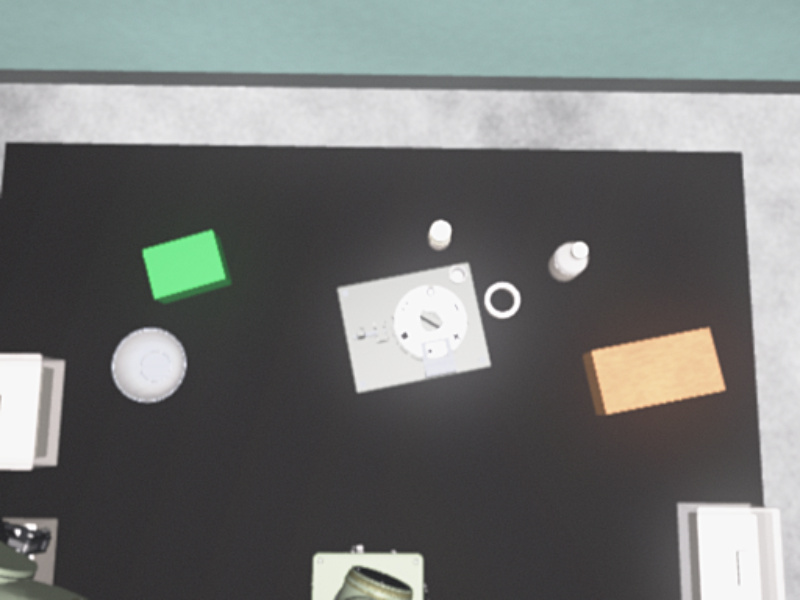

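View pics/b2.png

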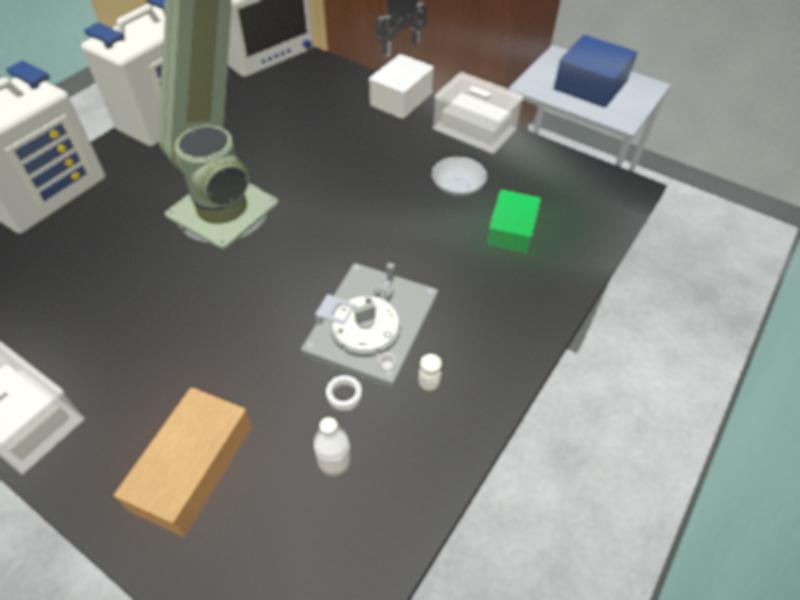

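The top view shows the dispenser with its knob at about (430,320), the tab at (360,333) and the window at (437,355). The scene view shows the same layout, with free space above the knob. The network positions fit both views.

```bash
cat >h.py <<'E'
from station import telemetry, vision, manip, spotter
import cv2, numpy as np
from scipy.spatial.transform import Rotation as Ro
np.set_printoptions(precision=2,suppress=True)
def st():
    s=telemetry.observe(); R=Ro.from_rotvec(s['ee_rot']).as_matrix()
    print('t',s['t'],'pos',s['eef_pos'],'yang',np.degrees(np.arctan2(R[1,1],R[0,1])),'w',s['gripper_width'],'F',s['wrist_force'],'q',s['qpos'])
    return s,R
def go(target,yang=None):
    s,R=st(); d=R.T@(np.array(target)-s['eef_pos']); print('tool shift',d,'len',np.linalg.norm(d))
    if yang is not None:
        a=np.degrees(np.arctan2(R[1,1],R[0,1])); print('turn units',((a-yang+180)%360-180)/6)
    return d
E
python3 - <<'E'
from h import *
print(vision.camera_params("wrist"))
go([538,-114,230],-30)
E
```

```text
{'fx': 277.4477803455741, 'fy': 277.4477803455741, 'cx': 249.89952717508837, 'cy': 193.52183658353673, 'T_tool_cam': array([[   0.  ,   -0.97,   -0.26,   66.  ],
       [   1.  ,    0.  ,   -0.  ,    1.3 ],
       [   0.  ,   -0.26,    0.97, -118.91],
       [   0.  ,    0.  ,    0.  ,    1.  ]])}
t 0.8 pos [179.14 546.4  256.35] yang 71.84894677032146 w 85.6003610516711 F [ 0.13 -0.69 -0.96] q [ 1.23  0.32  1.56 -0.    1.26 -0.02]
tool shift [-546.74 -515.75   26.29] len 752.0693462306062
turn units 16.974824461720242
```

>>> send_rows:
  deltas: [-30, -30, 0, 0, -42, -40, 2, 0, -42, -40, 2, 0, -42, -40, 2, 0, -42, -40, 2, 0, -42, -40, 2, 0, -42, -40, 2, 0, -42, -40, 2, 0, -42, -40, 2, 0, -42, -40, 3, 0, -42, -40, 3, 0, -42, -40, 3, 0]
  grip: 0.4

```text
t: 2.3
eef_pos: [501.0, -55.4, 231.5]
ee_rot: [0.496, 3.101, 0.001]
wrist_force: [0.6, 0.4, -0.2]
gripper_width: 59.6
grip_force: 0.0
```

>>> send_rows:
  deltas: [-35, -30, 0, 0, -20, -16, 0, 0, 0, 0, 0, 1.6, 0, 0, 0, 1.7, 0, 0, 0, 1.7, 0, 0, 0, 1.7, 0, 0, 0, 1.7, 0, 0, 0, 1.7, 0, 0, 0, 1.7, 0, 0, 0, 1.7, 0, 0, 0, 1.7, 0, 0, 0, 1.7]

```text
t: 3.8
eef_pos: [538.2, -114.3, 231.3]
ee_rot: [-2.719, -1.573, -0.0]
wrist_force: [-0.1, -0.5, -0.8]
gripper_width: 60.0
grip_force: 0.0
```

```bash
python3 - <<'E'
from h import *
s,R=st()
a=vision.read_camera("wrist"); cv2.imwrite("pics/w1.png",a)
P={}
for q in ("window","knob","cross","bolt_tab"):
    r=spotter.place_of(q,"wrist"); print(q,[(np.array(x['centre']),round(x['p'],2)) for x in r[:2]])
    if r:P[q]=np.array(r[0]['centre'])
def ang(a,b): d=(P[b]-P[a])[:2]; return np.degrees(np.arctan2(d[1],d[0])),np.linalg.norm(d)
for q in P: print(q,ang('knob',q))
cv2.imwrite("pics/w1b.png",cv2.resize(a,(800,600)))
E
```

```text
t 3.8 pos [ 538.16 -114.33  231.31] yang -29.89054178756791 w 59.96356387733143 F [-0.1  -0.5  -0.81] q [-0.23  0.3   1.66  0.    1.18  0.29]
window [(array([ 483.1, -125.5,   64. ]), 0.9)]
knob [(array([ 541.7, -112.9,   92.1]), 0.74), (array([ 537.6, -108.6,    2. ]), 0.48)]
cross [(array([ 505.2, -164.2,   57.5]), 0.98), (array([ 482.8, -125. ,   64.9]), 0.58)]
bolt_tab [(array([508.7,  16.9,  77.2]), 0.66)]
window (np.float64(-167.86518528827958), np.float64(59.93930263191258))
knob (np.float64(0.0), np.float64(0.0))
cross (np.float64(-125.4318880681861), np.float64(62.95982846228222))
bolt_tab (np.float64(104.26451229807992), np.float64(133.92923504597496))
```

View pics/w1b.png

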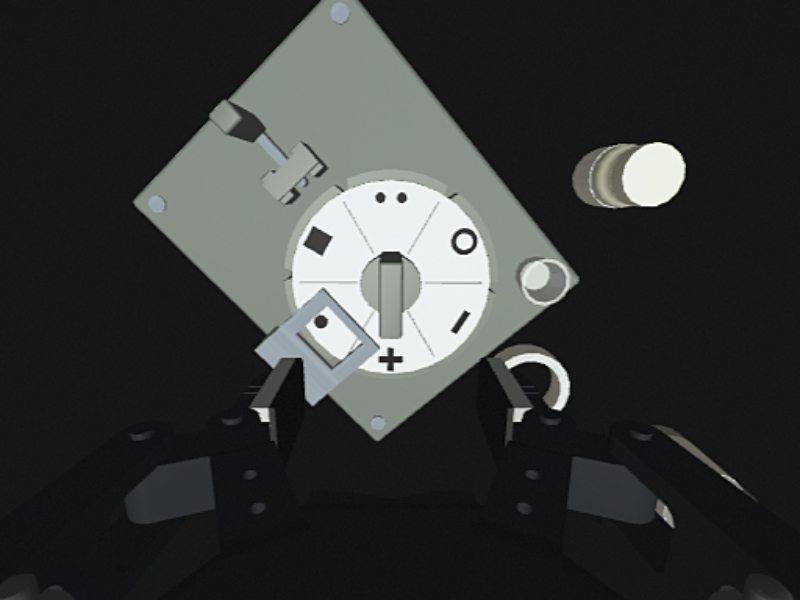

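The wrist view shows the knob bar upright at (390,295), so it is already aligned with the fingers. The cross is at (390,358) below it, the window at about (330,335), the tab at (225,118), and the marks are sharp enough to fit the axis.

```bash
cat >>h.py <<'E'
def back(px,z,s,scale=.64):
    c=vision.camera_params("wrist"); T=c["T_tool_cam"]; R=Ro.from_rotvec(s['ee_rot']).as_matrix()
    px=np.atleast_2d(px)*scale
    d=np.c_[(px[:,0]-c['cx'])/c['fx'],(px[:,1]-c['cy'])/c['fy'],np.ones(len(px))]@(R@T[:3,:3]).T
    o=R@T[:3,3]+s['eef_pos']; return o+d*((z-o[2])/d[:,2])[:,None]
E
python3 - <<'E'
from h import *
s,R=st()
W=back([[391,198],[464,241],[460,322],[390,358],[321,321],[318,240]],56,s)
c=W.mean(0); print('axis',c); 
for w in W: d=w-c; print(w,np.degrees(np.arctan2(d[1],d[0])),np.hypot(*d[:2]))
bar=back([[382,336],[400,336],[382,262],[402,262]],108,s); print('knob top',bar,bar.mean(0))
tab=back([[227,104]],96,s)[0]; print('tab top',tab,np.degrees(np.arctan2(*(tab-c)[1::-1])))
# window opening corners
cw=back([[327,303],[366,346],[334,367],[297,329]],65,s); print(cw,cw.mean(0))
h=back([[340,13],[157,204],[378,423]],30,s);print('screws',h)
E
```

```text
t 4.05 pos [ 538.18 -114.33  231.34] yang -29.40696730908641 w 59.80704701879716 F [0.38 0.48 0.23] q [-0.23  0.3   1.66  0.    1.18  0.28]
axis [ 538.99 -112.3    56.  ]
[566.99 -62.98  56.  ] 60.4126518210173 56.71048512866605
[ 596.19 -111.91   56.  ] 0.3819083188976538 57.199218802447156
[ 567.71 -161.9    56.  ] -59.92916368240939 57.31402040001744
[ 510.79 -161.41   56.  ] -119.85969654579779 56.63634935688772
[ 481.88 -112.73   56.  ] -179.56619492040753 57.11337848139858
[510.38 -62.84  56.  ] 120.04828008340708 57.131381510433194
knob top [[ 524.1  -128.25  108.  ]
 [ 533.37 -133.47  108.  ]
 [ 545.98  -89.84  108.  ]
 [ 555.82  -95.38  108.  ]] [ 539.82 -111.74  108.  ]
tab top [514.45  24.59  96.  ] 100.16435206541426
[[ 494.94 -102.05   65.  ]
 [ 502.4  -142.07   65.  ]
 [ 474.6  -144.65   65.  ]
 [ 467.04 -107.77   65.  ]] [ 484.74 -124.13   65.  ]
screws [[ 595.04   54.27   30.  ]
 [ 417.57   15.47   30.  ]
 [ 468.53 -216.17   30.  ]]
```

>>> send_rows:
  deltas: [2.3, -0.4, 15, 0, 0, 0, 20, 0, 0, 0, 20, 0, 0, 0, 20, 0, 0, 0, 20, 0, 0, 0, 18, 0, 0, 0, 12, 0, 0, 0, 7, 0, 0, 0, 3, 0, 0, 0, 0, 0]

```text
t: 5.3
eef_pos: [539.1, -112.1, 96.5]
ee_rot: [2.714, 1.581, 0.001]
wrist_force: [0.0, 0.3, 0.7]
gripper_width: 59.7
grip_force: 0.0
```

>>> send_rows:
  deltas: [0, 0, 0, 0, 0, 0, 0, 0, 0, 0, 0, 0, 0, 0, 0, 0, 0, 0, 0, 0, 0, 0, 0, 0]
  grip: -1
  grip_force: 60

```text
t: 6.05
eef_pos: [539.1, -112.2, 96.7]
ee_rot: [2.714, 1.581, 0.001]
wrist_force: [-1.2, -0.5, 5.3]
gripper_width: 12.8
grip_force: 59.5
```

>>> send_rows:
  deltas: [0, 0, 0, 0.5, 0, 0, 0, 0.8, 0, 0, 0, 0.9, 0, 0, 0, 1, 0, 0, 0, 1, 0, 0, 0, 1, 0, 0, 0, 1, 0, 0, 0, 0.9, 0, 0, 0, 0.6, 0, 0, 0, 0.3, 0, 0, 0, 0, 0, 0, 0, 0]

```text
t: 7.55
eef_pos: [539.6, -112.7, 96.7]
ee_rot: [3.122, 0.341, 0.002]
wrist_force: [0.2, -3.4, 5.1]
gripper_width: 13.1
grip_force: 59.8
```

```bash
python3 - <<'E'
from h import *
s,R=st(); print(s['ft_torque'])
a=vision.read_camera("wrist"); cv2.imwrite("pics/w2.png",cv2.resize(a,(800,600)))
E
```

```text
t 7.55 pos [ 539.58 -112.74   96.73] yang -77.53313756183009 w 13.132535461396802 F [ 0.19 -3.44  5.1 ] q [-0.23  0.43  1.84 -0.    0.87  1.13]
[-0.5   0.06 -0.02]
```

View pics/w2.png

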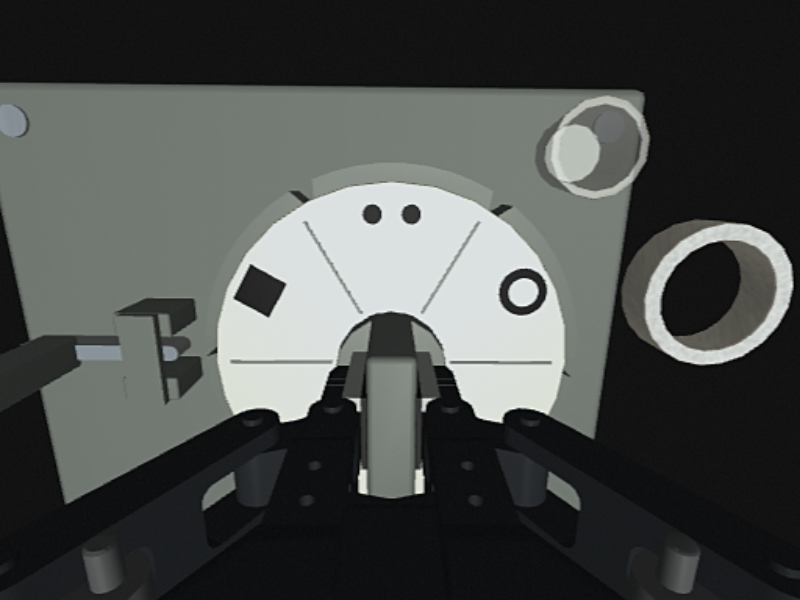

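In this view the cross is hidden by the gripper. The bolt nose is at (172,352) and the nearest rim notch at about (212,352). Other notches show at (300,197), (503,210) and (567,374), so I can estimate the notch's offset from the marks.

```bash
python3 - <<'E'
from h import *
s2,R=st()
s1=dict(s2); s1['eef_pos']=np.array([538.17,-114.33,231.32]); s1['ee_rot']=np.array([-2.719,-1.573,0])
c=np.array([539,-112.3])
def A(p,s,z):
    d=back(p,z,s)[:,:2]-c; return np.c_[np.degrees(np.arctan2(d[:,1],d[:,0])),np.hypot(*d.T)]
for z in (44,50,54):
    print(z,'pic1',A([[341,189],[454,195],[289,277],[493,290]],s1,z).round(1).tolist())
    print(z,'pic2',A([[300,197],[503,210],[212,352],[567,374]],s2,z).round(1).tolist())
print('marks2',A([[392,214],[523,291],[259,290]],s2,56), 'nose',back([[178,353]],43,s2),'tab', 12.35+90)
E
python3 - <<'E'
import cv2
a=cv2.imread('pics/w1b.png')[150:400,250:530]; b=cv2.imread('pics/w2.png')[150:420,100:600]
cv2.imwrite('pics/c.png',cv2.vconcat([cv2.resize(a,(400,300)),cv2.resize(b,(400,300))]))
E
```

```text
t 7.6 pos [ 539.55 -112.75   96.72] yang -77.5343917203847 w 13.619251270041138 F [-0.05 -3.75  4.83] q [-0.23  0.43  1.84 -0.    0.87  1.13]
44 pic1 [[89.5, 70.7], [23.6, 71.8], [149.9, 73.9], [-37.1, 74.2]]
44 pic2 [[42.0, 71.7], [-24.4, 71.9], [103.5, 76.0], [-86.2, 76.2]]
50 pic1 [[89.0, 70.4], [24.2, 71.4], [148.9, 72.5], [-36.1, 72.6]]
50 pic2 [[41.1, 71.3], [-23.3, 71.2], [101.7, 73.4], [-84.4, 73.2]]
54 pic1 [[88.7, 70.3], [24.6, 71.1], [148.2, 71.6], [-35.4, 71.5]]
54 pic2 [[40.5, 71.0], [-22.5, 70.8], [100.4, 71.6], [-83.1, 71.2]]
marks2 [[ 12.47  56.72]
 [-48.05  57.08]
 [ 72.95  57.79]] nose [[517.24 -24.    43.  ]] tab 102.35
```

View pics/c.png

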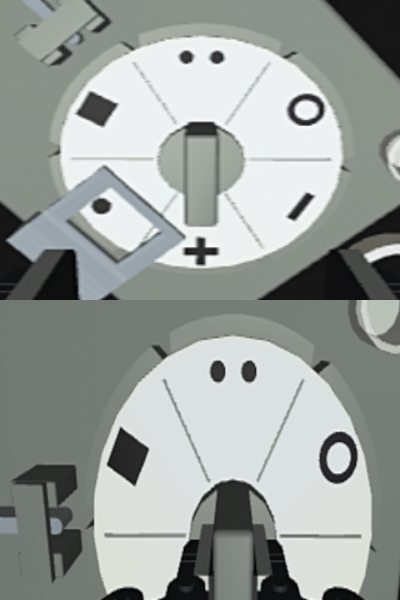

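The marks now read 12.5°, with the window at 192.35°, so the cross is centred. The crops show the notches about 3.5° clockwise of true, at 98.9° where the bolt is at 102.35°. I'll turn the wheel back a touch and release.

>>> send_rows:
  deltas: [0, 0, 0, -0.2, 0, 0, 0, -0.2, 0, 0, 0, -0.2, 0, 0, 0, 0, 0, 0, 0, 0, 0, 0, 0, 0]

```text
t: 8.35
eef_pos: [539.6, -112.7, 96.7]
ee_rot: [3.11, 0.439, 0.002]
wrist_force: [0.5, -3.7, 5.0]
gripper_width: 13.4
grip_force: 59.8
```

>>> send_rows:
  deltas: [0, 0, 0, 0, 0, 0, 0, 0, 0, 0, 0, 0, 0, 0, 0, 0, 0, 0, -10, 0, 0, 0, -25, 0, 0, 0, -25, 0, 0, 0, -25, 0, 0, 0, -20, 0, 0, 0, -10, 0, 0, 0, 0, 0]
  grip: 0.4

```text
t: 9.72
eef_pos: [539.2, -112.2, 212.0]
ee_rot: [3.11, 0.439, 0.002]
wrist_force: [-0.1, 0.1, 0.3]
gripper_width: 59.5
grip_force: 0.0
```

```bash
python3 - <<'E'
from h import *
s,R=st()
a=vision.read_camera("wrist"); cv2.imwrite("pics/w3.png",cv2.resize(a,(800,600)))
for q in ("window","knob","cross","bolt_tab"):
    r=spotter.place_of(q,"wrist"); print(q,[(np.array(x['centre']),round(x['p'],2)) for x in r[:2]])
h=12.35*np.pi/180; go(np.array([539-135*np.sin(h),-112.3+135*np.cos(h),205]),12.35)
E
```

```text
t 9.725 pos [ 539.17 -112.16  212.01] yang -73.9482784581347 w 59.48083162226583 F [-0.07  0.1   0.32] q [-0.23  0.31  1.69  0.    1.14  1.06]
window [(array([ 480.6, -125. ,   64.6]), 0.75)]
knob [(array([ 537.5, -113.2,   92.3]), 0.81)]
cross [(array([ 479.1, -130. ,   53.6]), 0.98)]
bolt_tab [(array([509.1,  17.9,  78.6]), 0.75)]
t 9.975 pos [ 538.52 -112.04  210.4 ] yang -73.95200265233147 w 59.95429245064971 F [ 1.06 -0.89 -0.47] q [-0.23  0.31  1.69  0.    1.14  1.06]
tool shift [   9.1  -134.34    5.52] len 134.75760870128704
turn units -14.38366710872191
```

View pics/w3.png

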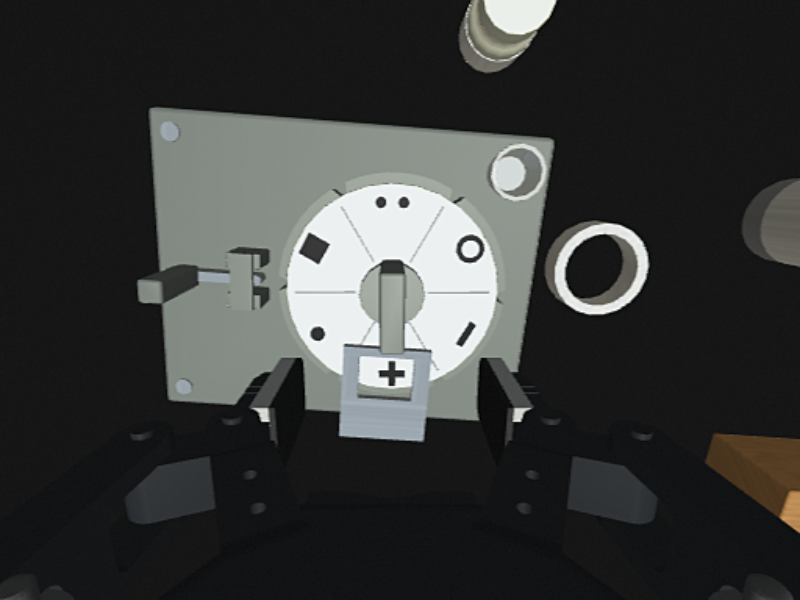

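The cross sits whole in the window, at (391,373) within an opening spanning about x 358–413, y 355–390. The tab's top is at (150,290). Next I move over the tab.

>>> send_rows:
  deltas: [2, -24, 1, 0, 2, -38, 2, 0, 3, -38, 2, 0, 2, -34, 0, 0, 0, 0, 0, -1.6, 0, 0, 0, -1.6, 0, 0, 0, -1.6, 0, 0, 0, -1.6, 0, 0, 0, -1.6, 0, 0, 0, -1.6, 0, 0, 0, -1.6, 0, 0, 0, -1.6]

```text
t: 11.48
eef_pos: [510.3, 19.1, 205.7]
ee_rot: [-2.159, -2.281, 0.001]
wrist_force: [0.2, -0.4, -1.3]
gripper_width: 60.1
grip_force: 0.0
```

>>> send_rows:
  deltas: [0, 0, 0, -1.6, 0, 0, 0, 0, 0, 0, 0, 0]

```text
t: 11.85
eef_pos: [510.4, 19.1, 206.0]
ee_rot: [-1.97, -2.447, 0.0]
wrist_force: [-0.4, 0.2, 0.1]
gripper_width: 59.6
grip_force: 0.0
```

```bash
python3 - <<'E'
from h import *
s,R=st()
a=vision.read_camera("wrist"); cv2.imwrite("pics/w4.png",cv2.resize(a,(800,600)))
for q in ("bolt_tab",):
    r=spotter.place_of(q,"wrist"); print(q,[(np.array(x['centre']),round(x['p'],2)) for x in r[:2]])
h=12.35*np.pi/180; go(np.array([539-135*np.sin(h),-112.3+135*np.cos(h),90]),12.35)
E
```

```text
t 11.85 pos [510.44  19.14 206.01] yang 12.316319083616584 w 59.608385777221095 F [-0.39  0.17  0.15] q [ 0.01  0.26  1.79  0.    1.1  -0.2 ]
bolt_tab [(array([508.7,  18.6,  77.7]), 0.72)]
t 11.95 pos [510.49  19.15 206.13] yang 12.366335665032848 w 59.647467569760224 F [-0.27  0.21 -0.04] q [ 0.01  0.26  1.79  0.    1.1  -0.2 ]
tool shift [  0.48  -0.23 116.13] len 116.1355391805307
turn units 0.0027226108388068346
```

View pics/w4.png

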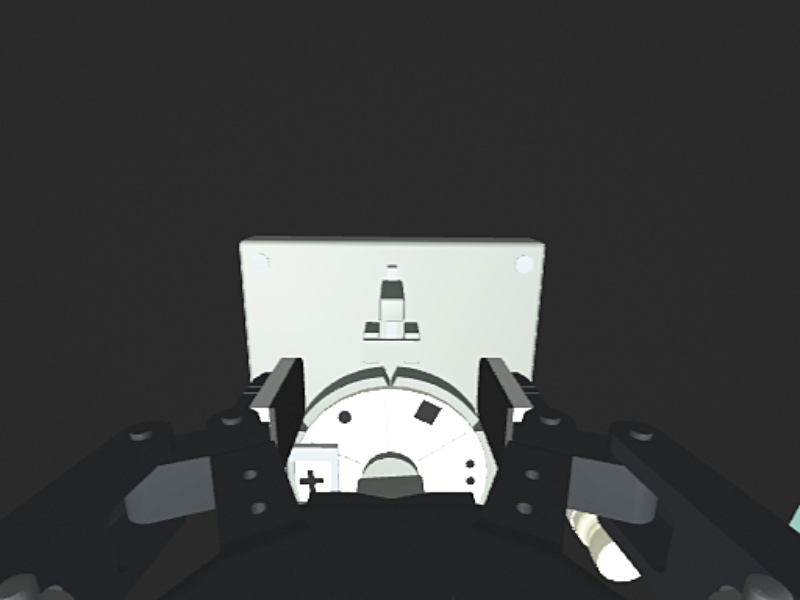

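The tab's top is at (391,309), the rim notch at (391,380) directly in line with the bolt, and the cross stands in the window at (311,480). I go down and pinch the tab.

>>> send_rows:
  deltas: [0, 0, 12, 0, 0, 0, 22, 0, 0, 0, 22, 0, 0, 0, 22, 0, 0, 0, 18, 0, 0, 0, 12, 0, 0, 0, 6, 0, 0, 0, 2, 0, 0, 0, 0, 0]

```text
t: 13.08
eef_pos: [510.9, 19.2, 90.6]
ee_rot: [1.967, 2.449, 0.001]
wrist_force: [0.7, 0.2, 0.4]
gripper_width: 60.0
grip_force: 0.0
```

>>> send_rows:
  deltas: [0, 0, 0, 0, 0, 0, 0, 0, 0, 0, 0, 0, 0, 0, 0, 0, 0, 0, 0, 0, 0, 0, 0, 0]
  grip: -1
  grip_force: 25

```text
t: 13.82
eef_pos: [510.9, 19.2, 90.6]
ee_rot: [1.967, 2.449, 0.001]
wrist_force: [0.4, 0.7, 4.3]
gripper_width: 13.4
grip_force: 29.8
```

>>> send_rows:
  deltas: [-1, 0, 0, 0, -2, 0, 0, 0, -2, 0, 0, 0, -2, 0, 0, 0, -2, 0, 0, 0, -1, 0, 0, 0, 0, 0, 0, 0]

```text
t: 14.7
eef_pos: [512.9, 9.8, 90.6]
ee_rot: [-1.968, -2.449, -0.002]
wrist_force: [-0.2, 3.1, 5.4]
gripper_width: 13.7
grip_force: 30.1
```

>>> send_rows:
  deltas: [-1, 0, 0, 0, -1, 0, 0, 0, -1, 0, 0, 0, -1, 0, 0, 0, 0, 0, 0, 0]

```text
t: 15.32
eef_pos: [513.7, 5.9, 90.6]
ee_rot: [-1.968, -2.449, -0.002]
wrist_force: [-0.9, 2.9, 5.2]
gripper_width: 13.3
grip_force: 30.1
```

>>> send_rows:
  deltas: [-1, 0, 0, 0, -1, 0, 0, 0, -0.5, 0, 0, 0, -0.5, 0, 0, 0, 0, 0, 0, 0]

```text
t: 15.95
eef_pos: [514.3, 3.0, 90.6]
ee_rot: [-1.968, -2.448, -0.001]
wrist_force: [-0.4, 2.6, 4.9]
gripper_width: 13.7
grip_force: 30.1
```

>>> send_rows:
  deltas: [-0.5, 0, 0, 0, 0, 0, 0, 0, 0, 0, 0, 0]

```text
t: 16.32
eef_pos: [514.4, 2.6, 90.6]
ee_rot: [-1.968, -2.448, -0.002]
wrist_force: [-0.3, 3.1, 5.6]
gripper_width: 13.8
grip_force: 30.1
```

>>> send_rows:
  deltas: [-0.5, 0, 0, 0, 0, 0, 0, 0, -0.5, 0, 0, 0, 0, 0, 0, 0]

```text
t: 16.82
eef_pos: [514.4, 2.2, 90.7]
ee_rot: [-1.968, -2.447, -0.003]
wrist_force: [-0.4, 5.5, 5.9]
gripper_width: 13.3
grip_force: 30.2
```

>>> send_rows:
  deltas: [-0.5, 0, 0, 0, 0, 0, 0, 0, 0, 0, 0, 0]

```text
t: 17.2
eef_pos: [514.6, 1.7, 90.7]
ee_rot: [-1.968, -2.447, -0.003]
wrist_force: [-0.5, 5.8, 6.3]
gripper_width: 13.7
grip_force: 30.2
```

>>> send_rows:
  deltas: [-0.5, 0, 0, 0, 0, 0, 0, 0, 0, 0, 0, 0]

```text
t: 17.58
eef_pos: [514.7, 1.2, 90.7]
ee_rot: [-1.968, -2.447, -0.003]
wrist_force: [-2.0, 5.1, 5.8]
gripper_width: 13.3
grip_force: 30.2
```

>>> send_rows:
  deltas: [-0.5, 0, 0, 0, 0, 0, 0, 0, 0, 0, 0, 0]

```text
t: 17.95
eef_pos: [514.7, 0.9, 90.6]
ee_rot: [-1.968, -2.447, -0.003]
wrist_force: [-1.2, 6.6, 5.6]
gripper_width: 13.4
grip_force: 30.2
```

>>> send_rows:
  deltas: [-0.7, 0, 0, 0, 0, 0, 0, 0, 0, 0, 0, 0]

```text
t: 18.32
eef_pos: [514.8, 0.7, 90.7]
ee_rot: [-1.968, -2.446, -0.004]
wrist_force: [-0.7, 9.4, 6.4]
gripper_width: 13.1
grip_force: 30.2
```

>>> send_rows:
  deltas: [-0.7, 0, 0, 0, 0, 0, 0, 0, 0, 0, 0, 0]

```text
t: 18.7
eef_pos: [514.8, 0.6, 90.7]
ee_rot: [-1.968, -2.445, -0.005]
wrist_force: [-2.2, 11.3, 6.9]
gripper_width: 13.5
grip_force: 30.3
```

```bash
python3 - <<'E'
from h import *
s,R=st()
a=vision.read_camera("wrist"); cv2.imwrite("pics/w5.png",cv2.resize(a,(800,600)))
E
```

```text
t 18.7 pos [514.8    0.58  90.69] yang 12.35264948471213 w 13.533820492045194 F [-2.19 11.33  6.87] q [-0.02  0.39  1.93  0.01  0.82 -0.24]
```

View pics/w5.png

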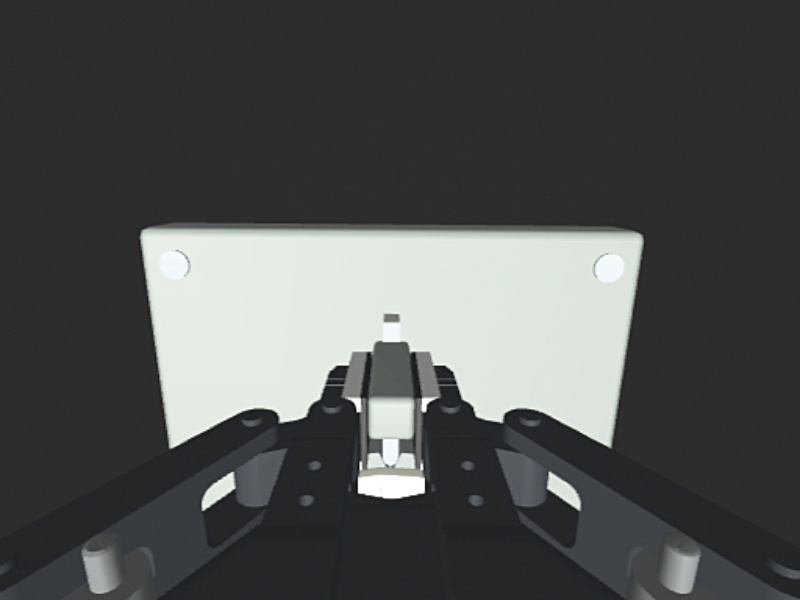

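The tab is held between the pads at (391,390). The travel ended at about 18.5–19 mm and the push rose to 11 N, so the bolt is seated. I let go, rise and check.

>>> send_rows:
  deltas: [0.8, 0, 0, 0, 0, 0, 0, 0, 0, 0, 0, 0, 0, 0, 0, 0, 0, 0, 0, 0, 0, 0, 0, 0, 0, 0, -10, 0, 0, 0, -25, 0, 0, 0, -25, 0, 0, 0, -25, 0, 0, 0, -25, 0, 0, 0, -10, 0]
  grip: 0.4

```text
t: 20.25
eef_pos: [515.7, -1.0, 212.4]
ee_rot: [1.966, 2.447, 0.003]
wrist_force: [-0.0, -0.2, 1.0]
gripper_width: 59.6
grip_force: 0.0
```

>>> send_rows:
  deltas: [15, 0, 0, 0, 30, 0, 0, 0, 30, 0, 0, 0, 15, 0, 0, 0, 0, 0, 0, 0]

```text
t: 20.88
eef_pos: [495.0, 87.7, 209.7]
ee_rot: [-1.964, -2.451, 0.002]
wrist_force: [0.2, -1.1, 0.4]
gripper_width: 59.8
grip_force: 0.0
```

```bash
python3 - <<'E'
from h import *
s,R=st()
a=vision.read_camera("wrist"); b=vision.read_camera("top")
for q in ("window","cross","bolt_tab"):
  for c in ("wrist","top"):
    r=spotter.place_of(q,c); print(c,q,[(np.array(x['centre']),round(x['p'],2)) for x in r[:2]])
cv2.imwrite("pics/w6.png",cv2.resize(a,(800,600)))
E
```

```text
t 20.875 pos [495.02  87.73 209.68] yang 12.57006613201599 w 59.846918879440935 F [ 0.16 -1.08  0.41] q [ 0.15  0.24  1.8  -0.    1.1  -0.07]
wrist window [(array([ 537.3, -109.2,   -0. ]), 0.66), (array([513.6,   1.1,  74.9]), 0.54)]
top window [(array([ 483.1, -123.9,   65.1]), 0.56)]
wrist cross []
top cross [(array([ 484.5, -127.6,   53.1]), 0.63)]
wrist bolt_tab [(array([513.8,  -0.5,  78.2]), 0.77), (array([ 710.5, -130.7,    2.1]), 0.59)]
top bolt_tab [(array([511.9,  -2.3,  80.3]), 0.4)]
```

View pics/w6.png

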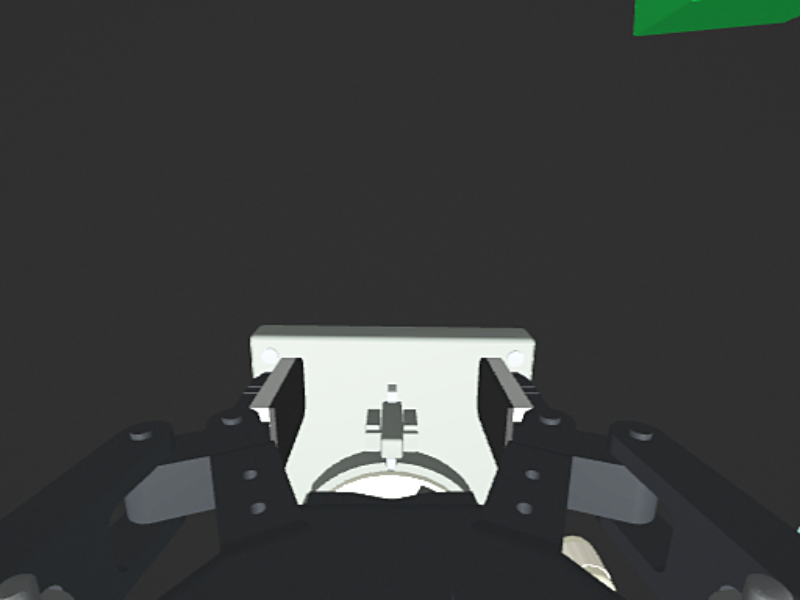

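The tab now stands at about (514,-0.5), a 19 mm travel, and the nose at (391,465) is inside the rim. The cross is out of this view, so I step back for a last check.

>>> send_rows:
  deltas: [-15, 0, -20, 0, -30, 0, -20, 0, -20, 0, -10, 0, -5, 0, 0, 0, 0, 0, 0, 0]

```text
t: 21.9
eef_pos: [510.3, 18.5, 259.7]
ee_rot: [-1.968, -2.447, 0.001]
wrist_force: [-0.2, -0.3, -0.4]
gripper_width: 59.6
grip_force: 0.0
```

```bash
python3 - <<'E'
from h import *
s,R=st()
a=vision.read_camera("wrist")
for q in ("window","cross","bolt_tab"):
    r=spotter.place_of(q,"wrist"); print(q,[(np.array(x['centre']),round(x['p'],2)) for x in r[:2]])
cv2.imwrite("pics/w7.png",cv2.resize(a[190:330,150:350],(800,560),interpolation=cv2.INTER_CUBIC))
E
```

```text
t 21.9 pos [510.31  18.53 259.71] yang 12.403608993249001 w 59.60132979670081 F [-0.17 -0.29 -0.41] q [ 0.01  0.22  1.7   0.    1.23 -0.2 ]
window [(array([ 483.6, -126.9,   66.7]), 0.85), (array([ 478.9, -128.3,   53.7]), 0.38)]
cross [(array([ 477.7, -129.2,   58.4]), 0.92)]
bolt_tab []
```

View pics/w7.png

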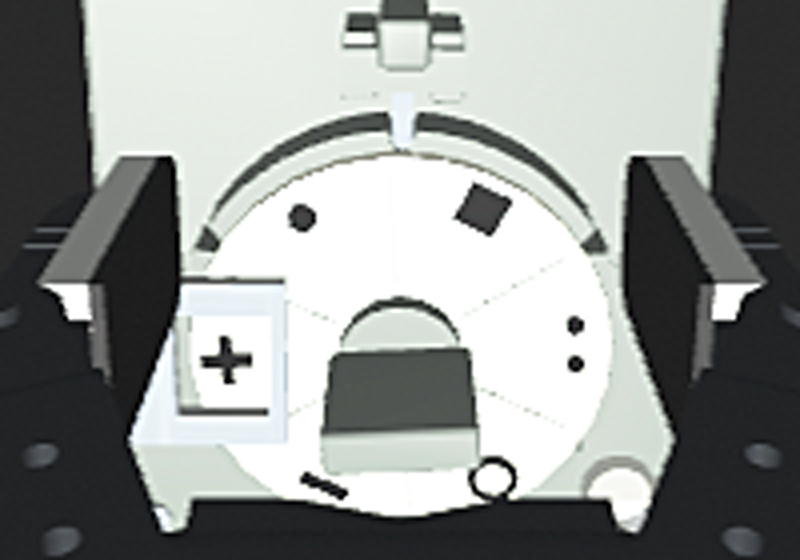

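The bolt nose at (402,130) is fully in the rim notch, and the whole cross at (227,358) shows inside the window opening (x 180–268, y 315–410).

```bash
python3 -c "
from station import manip; print(manip.close_job())"
```

```text
the job is handed in; nothing more can be done
None
```

The job is handed in: the whole cross shows in the window, the bolt is fully home in the rim notch after one gentle push (about 11 N at most), and the gripper is clear of everything.

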